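# Turn the gasket case over onto the yellow rest

## Robot

A 6-joint arm with a two-finger parallel gripper is mounted at the origin on the work surface. World frame = base frame: x ahead of the robot, y to its left, z up, the work surface at z = 0. Lengths are in m, angles in rad, forces in N, time in s.
With the tool pointing down it reaches from about 0.275 to 0.725 m from the base axis. Payload 5.6 kg.
Tool frame: the origin (TCP) lies between the finger pads; the fingertips stand 19 mm ahead of it and the grasp point (between the pads) is the TCP; x points along the fingers, y is the direction in which the jaws open and shut, and the axes are right-handed (so a half turn about x gives the same grasp; the last joint's range is limited). The gripper opens to 85 mm and grips with 20 to 120 N. Pads are 22 mm wide; open, the fingers measure 114 mm over their backs; the gripper's body (76 mm by 85 mm) begins 54 mm behind the grasp point. The pads swing forward as they close: fully open they stand 13 mm farther back than shut.
Start: joints at [-0.969, 0.255, 0.108, 0, -1.424, -0.285], TCP at [0.171, -0.523, 0.25] pointing down, gripper open.
Joint ranges: [-2.95, 2.95], [-1.21, 1.97], [-1.09, 1.5], [-2.87, 1.71], [-2.94, -0.07], [-3.05, 3.05]. Speed limits (rad/s): [2.57, 2.57, 3.14, 3.14, 3.14, 3.14].

## Interface

Orientations are given as a unit quaternion [x, y, z, w].
In Python, from bench import telemetry, capture, ctrl, outline_of gives the robot as it stands. The module is installed in compiled form; this text tells all that it offers.
- The arm moves only by the tool play_rows, never from a script. Its argument "increments" is a list of rows, each a list of 6 numbers: the shift along the tool's x, y, z scaled (see below), then the turn, a rotation vector about the tool's x, y, z scaled (see below). A call has 1 to 20 rows; each row is the pose to reach, as a shift and turn from the pose commanded when the call began, along the tool's axes at that moment; what a row does not reach only later rows make up. The controller multiplies each number of a shift by 80 cm and each number of a turn by 60 degrees. A row lasts 1/8 s, in which the tool goes at most 62.5 mm and 10.7 degrees, less where a joint would pass 70% of its speed; a pose out of reach is approached as far as the arm can. A call with a number of a shift or a turn outside -1 to 1 is refused whole. A call with a gripper value outside its range is refused whole. "grip" is the closure, from 0 (fully open) to 1 (shut), set as the call begins (left out, the last holds). The fingers move at their own pace and stop on an object; "squeeze" is the grip in N (left out, the last holds). Time passes only in rows, so rows that repeat a pose let the fingers close. It gives the time, the measured TCP pose, the force and the opening at its end, in the units of the state.
- telemetry.sense(): the state, without advancing time (a new reading comes with each control period).
- capture(name): name is "scene" or "top" or "wrist"; returns a dict with "color" (400x640x3 uint8, red, green, blue), "camera_matrix" (3x3 intrinsics, pixels), "distortion" ([k1, k2, p1, p2, k3] as OpenCV has them; the pictures are not rectified), "R" (3x3) and "t" (3): a world point X has camera coordinates R X + t; the wrist camera has in their place "T_tool_cam" (4x4, takes a point from camera to tool coordinates, whose origin is the TCP and whose axes are the tool frame's). Camera axes: x right, y down, z forward; pixel columns grow to the right and rows downward; lengths in m; the calibration is good to about 2 mm. A picture is of the moment at which its call begins: read the wrist's pose just before it. There is no depth.
- ctrl.finish_job(): hands the job in, once; it reports no verdict.
Trained networks look in a picture, given as the dict that the camera call returned (one of the last four; its "shot" number tells which), for a name from the list of things; names that differ only in an ending like _2 or _b are one class to them, and where a whole thing is asked for, a point or a joint stands for the part that bears it (a point fixed in the world has none). Each returns a list of dicts, best first, with "p" (0 to 1); they miss things now and then, are a little off and sometimes report something else, mostly with a low value. They report only what shows in the picture. A call takes as long as a camera call. They do not tell look-alikes from the thing itself.
- outline_of(picture, thing): "pixels" (400x640 bool, what is visible of it) and "point" ([column, row] in pixels, amid what is visible of it).
The state is a dict: "time_s": time; "joints": joint angles; "joint_velocities": joint speeds; "joint_efforts": joint torques, N m; "position": TCP position; "tool_rot": TCP orientation; "force": force on the tool from outside, world axes, zero at the start; "wrist_torque": the same for the moment, N m; "grip_width": finger opening in m.
Only numpy, scipy, OpenCV 4.12 (cv2) and the standard library are available. Lean on these libraries where they do the work, as an engineer would, in place of code of your own. Each camera call takes 0.05 s, during which the arm holds its last target.

## Task

The blue lid lies loose on the white gasket case leaning lid-up in the grey rest. Pinch lid and case together, lift them off, turn them over so that the gaskets inside come to lie on the lid, and set the case squarely in the yellow rest, leaning with its blue lid underneath, then let go. The lid must never come off the case, and leave the nickel-plated valve where it is.

Things in the scene. Friction and masses are not known exactly. Their poses are not given: they have to be found in the camera images.
- case: White tray 110x84 mm, 30 mm thick with its lid; 0.25 kg. Origin: centre of the closed case, mid-thickness. z: square out of the lid face; x: along the length to the lower edge; y: level, along the width. It leans 52 deg from level, lid up, in a grey rest whose backrest covers the lower 54 mm; the upper 56 mm is free on both faces, to be gripped across the thickness by fingers pointing along +x.
- lid: Blue lid with a white ring on it: plate 110x84x6 mm, flush with the case's outline, whose 6 mm lip plugs loosely (1.5 mm play) into the tray; nothing else holds it on. Origin: centre of the plate, 12 mm from the case's origin along the case's z when closed; axes as the case's.
- yellow_rest_seat (a point): Centre of the case once seated in the yellow rest, 188 mm up. Fixed V like the grey one, its frame has z up, y along the ledge. Backrest 100 mm wide, 54 mm long, rises along (-.616,0,.788); ledge square to it, 50 mm deep. Seat: 55 mm up from ledge, 15 mm off backrest. Final case x = (.616,0,-.788), z = (-.788,0,-.616): a half turn about the case's x. The rests may swap sides.
- valve: Nickel-plated globe valve standing loose on the bench, 110 mm long (x axis), 52 mm wide, 99 mm high with its dark handwheel, 0.7 kg; origin at the centre of its underside. Not to be disturbed.
Not all that is in view belongs to the job. There is more than one size of the case; the job needs the middle-sized.

How it is judged:
By the outcome, as a careful person would: the job done as asked, in the order asked, and still so for the second after the job is handed in, with the robot touching nothing.
It also fails if it takes over 38 s, if anything falls off the work surface, if the arm or the gripper's body presses on something with over 40 N, if the wrist force passes 120 N, or if a joint passes its speed limit or range.

## Working session

There is one attempt and no reset: what is moved stays moved. The work goes in short steps, Python scripts to look and compute and a tool call to move; the robot and the scene stay as the last step left them, time stands still between calls to the robot, and variables do not carry over. Pictures are saved under pics/ and viewed, and the job is handed in when it is done.

Besides the shell and the picture viewer there is one more tool, called after "Call:" as name(argument=value, ...), one argument or row to a line, values as JSON. play_rows: Moves the arm, as the interface text tells. Its arguments: {"type":"object","properties":{"increments":{"type":"array"},"grip":{"type":"number"},"squeeze":{"type":"number"}},"required":["increments"]}

```bash
mkdir -p pics; ls; python3 - <<'E'
from bench import telemetry, capture, outline_of
import cv2,json,numpy as np
s=telemetry.sense(); print({k:np.round(v,4).tolist() for k,v in s.items()})
for n in("scene","top","wrist"):
    p=capture(n); cv2.imwrite(f"pics/{n}0.png",p["color"][:,:,::-1])
    print(n,p["camera_matrix"],p["distortion"],p.get("R"),p.get("t"),p.get("T_tool_cam"))
E
```

```text
pics
{'time_s': 0.0, 'joints': [-0.9694, 0.2557, 0.107, -0.0005, -1.4239, -0.2846], 'joint_velocities': [-0.0001, 0.0003, -0.0009, -0.0005, -0.0016, 0.0003], 'joint_efforts': [-0.0001, -38.6633, 23.7936, 5.3651, -0.0062, -0.0], 'position': [0.1712, -0.5222, 0.2494], 'tool_rot': [-0.1109, 0.6984, 0.1122, 0.6981], 'force': [0.6266, 0.4509, 0.3072], 'wrist_torque': [-0.0025, 0.0082, -0.0517], 'grip_width': 0.0855}
scene [[396.96089139   0.         324.00837147]
 [  0.         396.96089139 192.59642249]
 [  0.           0.           1.        ]] [-0.07324888  0.          0.          0.          0.        ] [[-0.08942274  0.99598674  0.00373962]
 [ 0.56816525  0.05409472 -0.82113458]
 [-0.81804145 -0.07130339 -0.57072236]] [ 0.14411    -0.22605086  1.49225426] None
top [[476.04296908   0.         320.40712764]
 [  0.         476.04296908 194.75742733]
 [  0.           0.           1.        ]] [-0.03742848  0.          0.          0.          0.        ] [[-0.01656517 -0.9997818  -0.01272572]
 [-0.99078482  0.01812461 -0.13422716]
 [ 0.13442852  0.01038496 -0.99086887]] [-0.06608281  0.6014795   1.15472216] None
wrist [[355.57942194   0.         320.31989224]
 [  0.         355.57942194 196.59695183]
 [  0.           0.           1.        ]] [-0.05970621  0.          0.          0.          0.        ] None None [[-6.34439652e-04 -3.02246562e-01  9.53229570e-01 -1.23739944e-01]
 [ 9.99999527e-01  5.10937117e-04  8.27574347e-04 -4.91689788e-04]
 [-7.37171869e-04  9.53229644e-01  3.02246095e-01 -7.84906773e-02]
 [ 0.00000000e+00  0.00000000e+00  0.00000000e+00  1.00000000e+00]]
```

View pics/scene0.png

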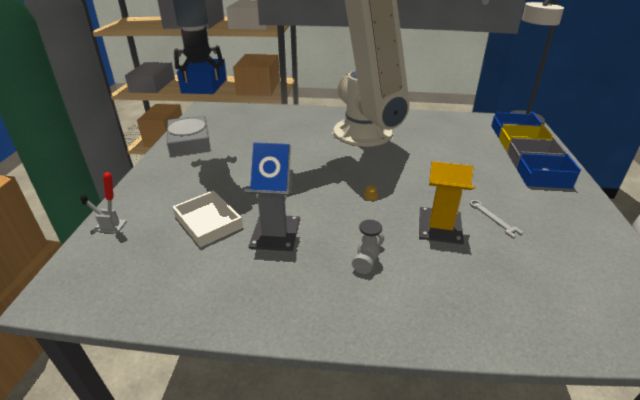

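View pics/top0.png

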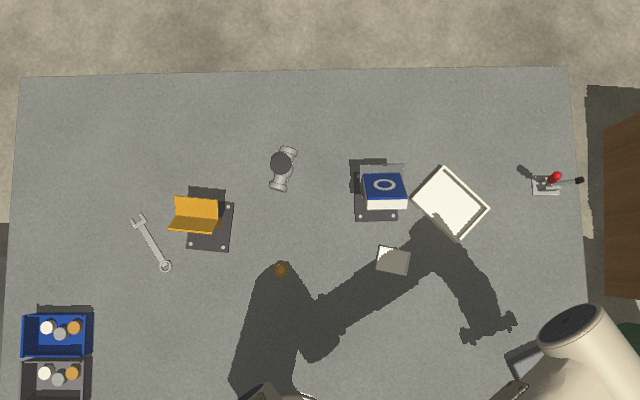

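View pics/wrist0.png

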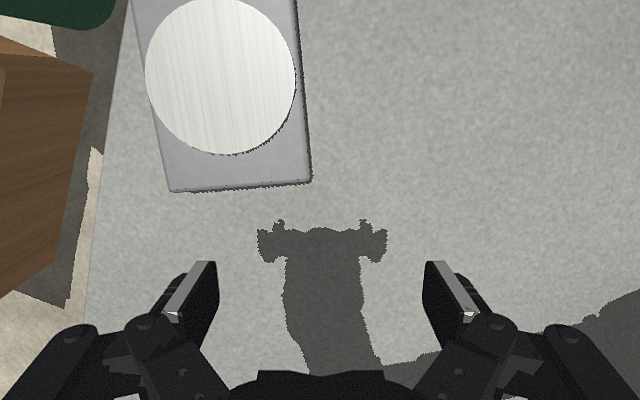

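```bash
cat > h.py <<'E'
from bench import telemetry, capture, outline_of
import cv2,numpy as np
from scipy.spatial.transform import Rotation as Rn
def T_wc(p,s=None):
    "camera->world R,t : returns R,t with Xc=R X+t"
    if "R" in p: return np.array(p["R"]),np.array(p["t"])
    Rt=Rn.from_quat(s["tool_rot"]).as_matrix(); T=np.eye(4);T[:3,:3]=Rt;T[:3,3]=s["position"]
    M=np.linalg.inv(T@np.array(p["T_tool_cam"])); return M[:3,:3],M[:3,3]
def proj(X,p,s=None):
    R,t=T_wc(p,s); return cv2.projectPoints(np.asarray(X,float).reshape(-1,3),cv2.Rodrigues(R)[0],t,p["camera_matrix"],np.array(p["distortion"]))[0].reshape(-1,2)
def ray(uv,p,s=None):
    R,t=T_wc(p,s); q=cv2.undistortPoints(np.array([[uv]],float),p["camera_matrix"],np.array(p["distortion"]))[0,0]
    d=R.T@np.array([q[0],q[1],1]); return -R.T@t,d/np.linalg.norm(d)
def tri(rays):
    A=np.zeros((3,3));b=np.zeros(3)
    for o,d in rays:
        P=np.eye(3)-np.outer(d,d);A+=P;b+=P@o
    X=np.linalg.solve(A,b); return X,[np.linalg.norm((np.eye(3)-np.outer(d,d))@(X-o)) for o,d in rays]
E
python3 - <<'E'
from h import *
ps={n:capture(n) for n in("scene","top")}
for th in("case","lid","yellow_rest_seat","valve"):
    rr={}
    for n,p in ps.items():
        try:
            o=outline_of(p,th)
        except Exception as e: print(th,n,e);continue
        for q in o[:3]:
            ys,xs=np.nonzero(q["pixels"]); print(th,n,round(q["p"],2),np.round(q["point"],1),xs.min(),xs.max(),ys.min(),ys.max(),len(xs))
        if o: rr[n]=ray(o[0]["point"],p)
    if len(rr)==2: print(th,tri(list(rr.values())))
for n,(x,y,w,h) in {"scene":(235,130,70,120),"top":(345,150,75,75)}.items():
    c=ps[n]["color"][y:y+h,x:x+w,::-1]; f=int(min(800/w,600/h)); cv2.imwrite(f"pics/{n}_g.png",cv2.resize(c,None,fx=f,fy=f,interpolation=cv2.INTER_CUBIC));print(f)
for n,(x,y,w,h) in {"scene":(410,155,70,90),"top":(160,180,85,75)}.items():
    c=ps[n]["color"][y:y+h,x:x+w,::-1]; f=int(min(800/w,600/h)); cv2.imwrite(f"pics/{n}_y.png",cv2.resize(c,None,fx=f,fy=f,interpolation=cv2.INTER_CUBIC));print(f)
E
```

```text
case scene 0.58 [206.8 216.6] 173 242 190 247 2467
case top 0.74 [449.1 202.8] 411 488 165 242 3294
case top 0.71 [383.8 202.9] 363 407 181 209 463
case top 0.67 [394.4 261.9] 376 410 246 275 774
case (array([ 0.57625356, -0.40321195,  0.01994368]), [np.float64(0.0002979469922779548), np.float64(0.00029794699227797013)])
lid scene 0.72 [270.6 169.1] 251 289 142 190 1745
lid top 0.63 [384.7 187. ] 364 406 172 199 1013
lid (array([ 0.59446163, -0.21775742,  0.18792717]), [np.float64(0.002019194661858047), np.float64(0.0020191946618580464)])
yellow_rest_seat top 0.73 [205.  221.7] 169 234 195 252 2869
valve scene 0.9 [366.8 246.4] 351 382 220 273 1086
valve top 0.94 [281.7 167.8] 269 297 146 191 802
valve (array([0.67130768, 0.01788044, 0.03824277]), [np.float64(0.0026243943646664923), np.float64(0.002624394364666471)])
5
8
6
8
```

View pics/scene_g.png

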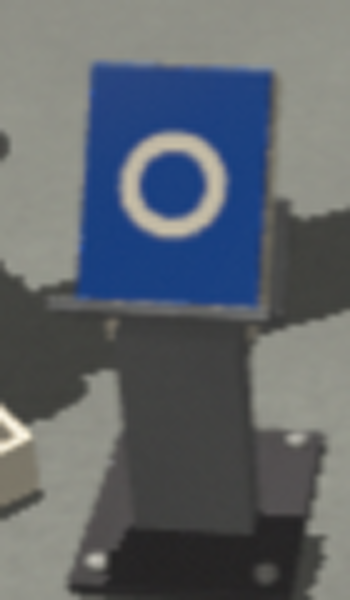

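View pics/top_g.png

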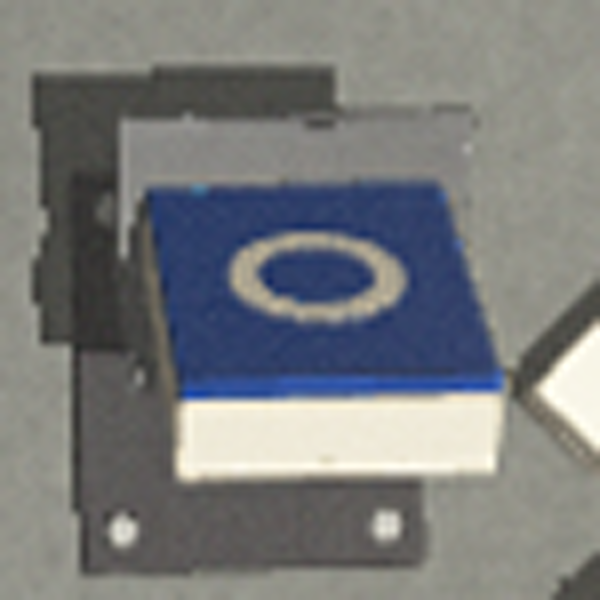

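View pics/scene_y.png

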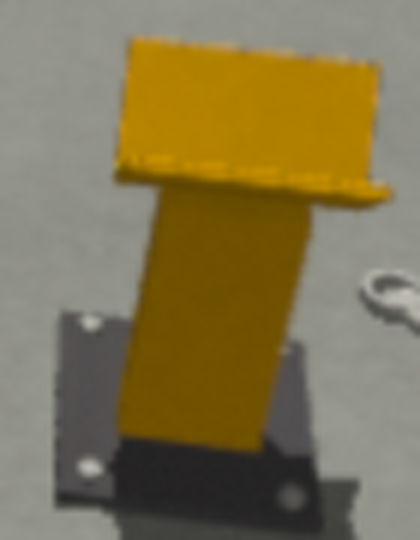

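View pics/top_y.png

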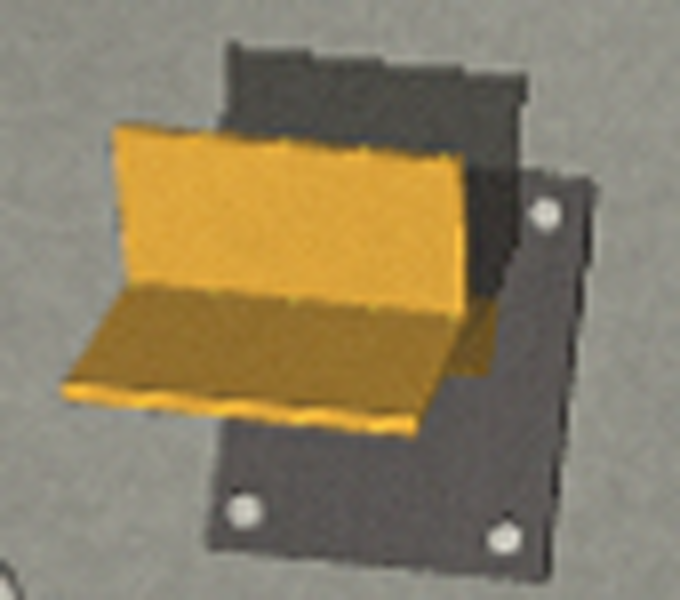

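```bash
cat > fit1.py <<'E'
from h import *
from scipy.optimize import least_squares
ps={n:capture(n) for n in("scene","top")}
def px(l,f,ox,oy): return [( (u+.5)/f-.5+ox,(v+.5)/f-.5+oy) for u,v in l]
L=np.array([.616,0,-.788]);L/=np.linalg.norm(L)
def C(yaw,tilt): # columns x,y,z of the case on grey / seat frame
    x=np.array([np.cos(tilt),0,-np.sin(tilt)]);z=np.array([np.sin(tilt),0,np.cos(tilt)])
    return Rn.from_euler('z',yaw).as_matrix()@np.c_[x,[0,1,0],z]
if __name__=="__main__":
    sg=px([(92,64),(273,70),(265,306),(78,298)],5,235,130)
    tg=px([(180,383),(503,376),(440,185),(148,190),(178,478),(495,472)],8,345,150)
    # scene: left = -y ; top view: left=+y
    a,b,h=.055,.042,.015
    def ptsS(a,b): return np.array([[-a,-b,h],[-a,b,h],[a,b,h],[a,-b,h]])
    def ptsT(a,b): return np.array([[-a,b,h],[-a,-b,h],[a,-b,h],[a,b,h],[-a,b,-h],[-a,-b,-h]])
    def res(q,full=True):
        c=q[:3];R=C(q[3],q[4]);a,b=(q[5],q[6]) if full else (.055,.042)
        return np.r_[(proj(ptsS(a,b)@R.T+c,ps["scene"])-sg).ravel(),(proj(ptsT(a,b)@R.T+c,ps["top"])-tg).ravel()]
    s=least_squares(res,[.58,-.21,.18,0,.9076,.055,.042]);print(np.round(s.x,4),np.degrees(s.x[3:5]),np.round(s.fun,1))
    s=least_squares(lambda q:res(np.r_[q[:4],.9076],False),s.x[:4]);print(np.round(s.x,4),np.degrees(s.x[3]),np.round(s.fun,1))
    # yellow
    ty=px([(115,127),(462,157),(127,285),(463,315),(62,387),(415,427)],8,160,180)
    sy=px([(130,38),(380,65)],6,410,155)
    # seat frame: ledge at x=.055, backrest at z=-.015 (C frame), backrest x from .001..0.055; ledge z from -.015...035
    def resy(q):
        c=q[:3];R=C(q[3],.9076);w=.05
        P=np.array([[.055,w,.035],[.055,-w,.035],[.055,w,-.015],[.055,-w,-.015],[.001,w,-.015],[.001,-w,-.015]])@R.T+c
        S=np.array([[.001,-w,-.015],[.001,w,-.015]])@R.T+c
        return np.r_[(proj(P,ps["top"])-ty).ravel(),(proj(S,ps["scene"])-sy).ravel()]
    s=least_squares(resy,[.52,.2,.188,0]);print(np.round(s.x,4),np.degrees(s.x[3]),np.round(s.fun,1))
E
python3 fit1.py
```

```text
[ 0.5871 -0.2169  0.1887  0.0125  0.9151  0.054   0.0421] [ 0.71835225 52.43274499] [-0.2 -0.1 -0.2  0.  -1.2  0.  -0.3 -0.1 -0.3  0.  -0.2 -0.3 -0.2 -0.1
 -0.7  0.4 -0.3  0.4 -0.1 -0. ]
[ 0.5874 -0.2168  0.1887  0.0127] 0.724850459024314 [-0.1 -0.5 -0.2 -0.4 -1.3  0.5 -0.3  0.4 -0.2  0.3 -0.2 -0.  -0.3 -0.6
 -0.7 -0.1 -0.2  0.7 -0.1  0.2]
[ 0.5196  0.2117  0.188  -0.1175] -6.732260798773629 [-0.5  0.5 -0.3  1.2 -0.1 -0.7  0.5 -0.1 -0.1 -0.3  0.2 -0.7 -0.2 -0.
 -0.2  0. ]
```

```bash
cat > plan.py <<'E'
from h import *
from fit1 import C
def rel(Rt,pt):
    s=telemetry.sense(); R0=Rn.from_quat(s["tool_rot"]).as_matrix();p0=np.array(s["position"])
    d=R0.T@(np.array(pt)-p0); w=Rn.from_matrix(R0.T@Rt).as_rotvec()
    print("shift m",np.round(d,4),"rot deg",np.round(np.degrees(w),2),"-> row",np.round(np.r_[d/.8,np.degrees(w)/60],4).tolist(),"min rows",round(max(np.linalg.norm(d)/.0625,np.degrees(np.linalg.norm(w))/10.7),1))
    print("t",s["time_s"],"q",np.round(s["joints"],3),"p",np.round(p0,4),"F",np.round(s["force"],2),"w",s["grip_width"])
def Rtool(Rc,sign): # tool x=case x, tool y=sign*case z
    x=Rc[:,0];y=sign*Rc[:,2];return np.c_[x,y,np.cross(x,y)]
GC=np.array([.5874,-.2168,.1887]);GY=.0127
E
python3 - <<'E'
from plan import *
Rc=C(GY,.9076)
rel(Rtool(Rc,-1),GC-.155*Rc[:,0])
E
```

```text
shift m [-0.0606  0.1896  0.3996] rot deg [-69.75 -24.02 -32.71] -> row [-0.0757, 0.2369, 0.4995, -1.1625, -0.4003, -0.5451] min rows 7.5
t 0.85 q [-0.969  0.255  0.108  0.    -1.424 -0.285] p [ 0.1713 -0.5226  0.2503] F [ 0.08 -1.21  0.74] w 0.08542066933475298
```

Call:
play_rows(
  increments=[
    [-0.01,0.03,0.06,-0.15,-0.05,-0.07],
    [-0.02,0.06,0.125,-0.29,-0.1,-0.135],
    [-0.03,0.09,0.19,-0.44,-0.15,-0.2],
    [-0.04,0.12,0.25,-0.58,-0.2,-0.27],
  ],
  grip=0,
)

```text
time_s: 1.35
position: [0.3327, -0.3677, 0.2831]
tool_rot: [-0.4, 0.533, 0.228, 0.709]
force: [0.4, -1.0, 0.0]
grip_width: 0.0852
```

```bash
python3 - <<'E'
from plan import *
Rc=C(GY,.9076)
rel(Rtool(Rc,-1),GC-.155*Rc[:,0])
E
```

```text
shift m [ 0.0116 -0.0428  0.2145] rot deg [-34.62 -11.79 -16.21] -> row [0.0145, -0.0535, 0.2682, -0.5771, -0.1966, -0.2701] min rows 3.7
t 1.45 q [-0.587 -0.057 -0.171 -0.107 -1.12  -0.017] p [ 0.333  -0.3663  0.2839] F [ 0.24 -1.11 -0.05] w 0.08567725299154169
```

Call:
play_rows(
  increments=[
    [0.003,-0.013,0.067,-0.145,-0.05,-0.067],
    [0.006,-0.026,0.134,-0.29,-0.1,-0.135],
    [0.01,-0.04,0.2,-0.435,-0.15,-0.2],
    [0.0145,-0.0535,0.268,-0.577,-0.197,-0.27],
    [0.0145,-0.0535,0.268,-0.577,-0.197,-0.27],
  ],
)

```text
time_s: 2.08
position: [0.4922, -0.2207, 0.3083]
tool_rot: [0.635, -0.308, -0.315, -0.634]
force: [0.1, -0.2, -0.2]
grip_width: 0.0852
```

```bash
python3 - <<'E'
from plan import *
Rc=C(GY,.9076)
rel(Rtool(Rc,-1),GC-.155*Rc[:,0])
s=telemetry.sense();p=capture("wrist");import pickle;pickle.dump((s,p),open("w1.pkl","wb"))
im=p["color"][:,:,::-1].copy();cv2.imwrite("pics/w1.png",im)
a,b,h=.055,.042,.015
P=np.array([[-a,b,h],[-a,-b,h],[-a,-b,-h],[-a,b,-h],[a,b,h],[a,-b,h]])@Rc.T+GC
print(np.round(proj(P,p,s),1))
E
```

```text
shift m [-0.0013 -0.002   0.0042] rot deg [-0.43 -0.12 -0.34] -> row [-0.0017, -0.0025, 0.0053, -0.0071, -0.0021, -0.0057] min rows 0.1
t 2.175 q [-0.239 -0.128 -0.26  -0.209 -0.808  0.339] p [ 0.4912 -0.2222  0.3085] F [ 0.71 -0.53  0.48] w 0.08561559849926109
[[294.7 269.3]
 [290.9 151.1]
 [338.2 150.7]
 [337.3 269. ]
 [301.6 214.8]
 [299.5 130. ]]
```

View pics/w1.png

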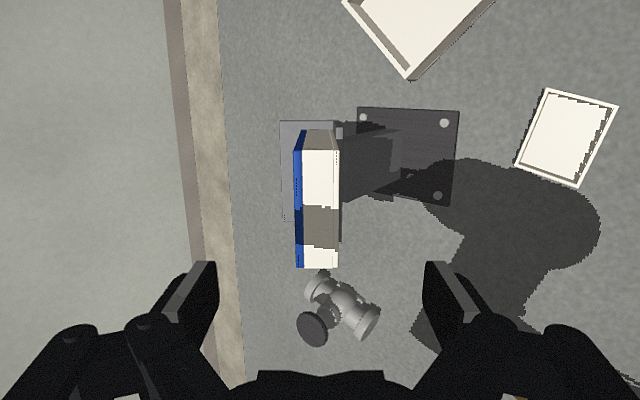

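Call:
play_rows(
  increments=[
    [0.025,-0.0025,0.005,-0.007,-0.002,-0.005],
    [0.05,-0.0025,0.005,-0.007,-0.002,-0.005],
    [0.08,-0.0025,0.005,-0.007,-0.002,-0.005],
    [0.11,-0.0025,0.005,-0.007,-0.002,-0.005],
    [0.135,-0.0025,0.005,-0.007,-0.002,-0.005],
    [0.15,-0.0025,0.005,-0.007,-0.002,-0.005],
    [0.158,-0.0025,0.005,-0.007,-0.002,-0.005],
    [0.158,-0.0025,0.005,-0.007,-0.002,-0.005],
  ],
)

```text
time_s: 3.22
position: [0.5703, -0.2175, 0.21]
tool_rot: [0.638, -0.306, -0.314, -0.633]
force: [0.7, 0.0, -0.6]
grip_width: 0.0857
```

```bash
python3 - <<'E'
from plan import *
Rc=C(GY,.9076)
rel(Rtool(Rc,-1),GC-.027*Rc[:,0])
p=capture("wrist");cv2.imwrite("pics/w2.png",p["color"][:,:,::-1])
p=capture("scene");cv2.imwrite("pics/s2.png",cv2.resize(p["color"][100:260,180:440,::-1],None,fx=3,fy=3))
E
```

```text
shift m [0.0009 0.0002 0.0004] rot deg [ 0.05 -0.01  0.09] -> row [0.0011, 0.0002, 0.0005, 0.0008, -0.0002, 0.0014] min rows 0.0
t 3.325 q [-0.186  0.071 -0.321 -0.24  -0.537  0.365] p [ 0.5704 -0.2174  0.2108] F [-0.69  0.18  0.13] w 0.08495253077791834
```

View pics/w2.png

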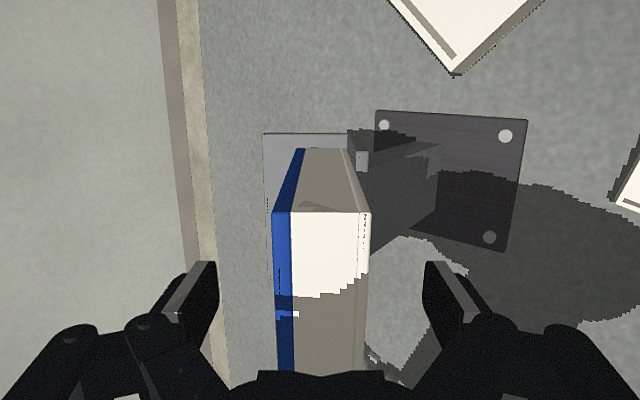

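View pics/s2.png

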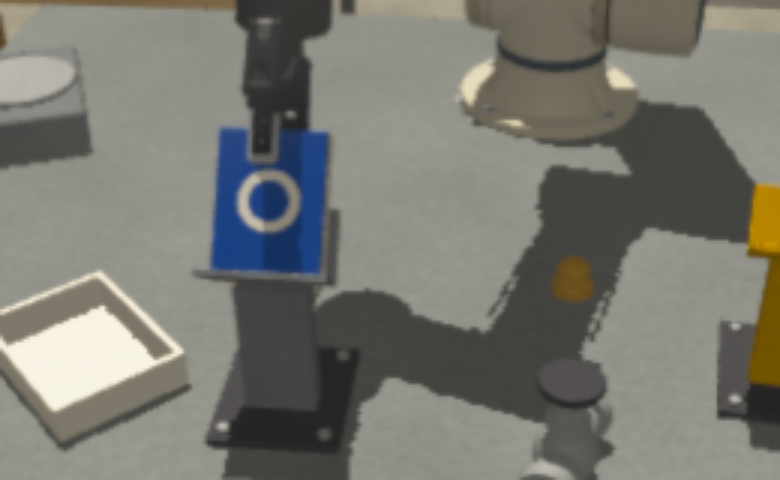

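Call:
play_rows(
  increments=[
    [0,0,0,0,0,0],
    [0,0,0,0,0,0],
    [0,0,0,0,0,0],
    [0,0,0,0,0,0],
    [0,0,0,0,0,0],
    [0,0,0,0,0,0],
    [0,0,0,0,0,0],
    [0,0,0,0,0,0],
  ],
  grip=1,
  squeeze=60,
)

```text
time_s: 4.42
position: [0.5706, -0.2173, 0.2105]
tool_rot: [0.638, -0.305, -0.314, -0.633]
force: [-1.1, 0.7, 4.6]
grip_width: 0.0298
```

```bash
python3 - <<'E'
from plan import *
Rc=C(GY,.9076)
rel(Rtool(Rc,-1),GC-.027*Rc[:,0])
p=capture("wrist");cv2.imwrite("pics/w3.png",p["color"][:,:,::-1])
E
```

```text
shift m [0.0006 0.0002 0.0003] rot deg [ 0.05 -0.    0.09] -> row [0.0007, 0.0003, 0.0003, 0.0009, -0.0, 0.0015] min rows 0.0
t 4.525 q [-0.185  0.071 -0.321 -0.24  -0.536  0.365] p [ 0.5706 -0.2173  0.2106] F [-2.04  0.35  4.05] w 0.02879534648689011
```

View pics/w3.png

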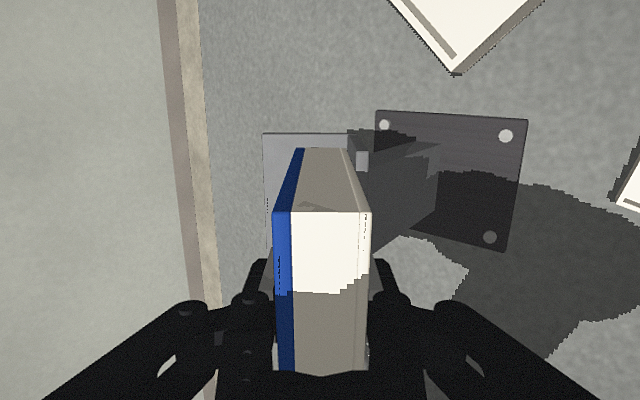

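Call:
play_rows(
  increments=[
    [-0.008,0,0,0,0,0],
    [-0.02,0,0,0,0,0],
    [-0.04,0,0,0,0,0],
    [-0.065,0,0,0,0,0],
    [-0.09,0,0,0,0,0],
    [-0.115,0,0,0,0,0],
    [-0.135,0,0,0,0,0],
    [-0.15,0,0,0,0,0],
  ],
)

```text
time_s: 5.58
position: [0.4955, -0.218, 0.3041]
tool_rot: [0.637, -0.306, -0.315, -0.633]
force: [0.4, -0.6, -1.7]
grip_width: 0.0294
```

```bash
python3 - <<'E'
from plan import *
YC=np.array([.5196,.2117,.188]);Ry=C(-.1175,.9076)
Rc=C(GY,.9076)
rel(Rtool(Ry,1),YC-.127*Ry[:,0]+[0,0,.04])
rel(Rtool(Rc,-1),[.5,-.217,.33])
p=capture("wrist");cv2.imwrite("pics/w4.png",p["color"][:,:,::-1])
E
```

```text
shift m [-0.0479  0.0239  0.4398] rot deg [-1.7394e+02 -1.3000e-01  6.9700e+00] -> row [-0.0598, 0.0298, 0.5498, -2.899, -0.0022, 0.1162] min rows 16.3
t 5.675 q [-0.228 -0.125 -0.27  -0.209 -0.787  0.34 ] p [ 0.4961 -0.2183  0.3054] F [-0.16 -0.69 -1.69] w 0.02922463027958078
shift m [-0.0169 -0.0183  0.0012] rot deg [ 0.05 -0.01  0.08] -> row [-0.0212, -0.0228, 0.0015, 0.0008, -0.0002, 0.0014] min rows 0.4
t 5.675 q [-0.228 -0.125 -0.27  -0.209 -0.787  0.34 ] p [ 0.4961 -0.2183  0.3054] F [-0.16 -0.69 -1.69] w 0.02922463027958078
```

View pics/w4.png

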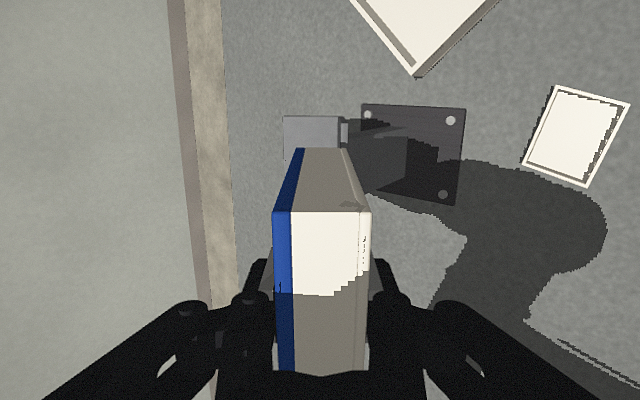

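Call:
play_rows(
  increments=[
    [-0.01,-0.008,0.005,-0.03,0,0],
    [-0.02,-0.016,0.02,-0.1,0,0],
    [-0.03,-0.023,0.035,-0.18,0,0],
    [-0.038,-0.03,0.052,-0.27,0,0],
    [-0.04,-0.03,0.07,-0.36,0,0],
    [-0.04,-0.03,0.088,-0.45,0,0],
    [-0.04,-0.03,0.106,-0.54,0,0],
    [-0.04,-0.03,0.124,-0.63,0,0],
    [-0.04,-0.03,0.142,-0.72,0,0],
    [-0.04,-0.03,0.16,-0.81,0,0],
    [-0.04,-0.03,0.178,-0.9,0,0],
    [-0.04,-0.03,0.195,-0.98,0,0],
  ],
)

```text
time_s: 7.22
position: [0.4936, -0.0613, 0.3445]
tool_rot: [0.867, -0.111, -0.424, -0.237]
force: [-0.6, 0.3, -2.3]
grip_width: 0.0295
```

```bash
python3 - <<'E'
from plan import *
YC=np.array([.5196,.2117,.188]);Ry=C(-.1175,.9076)
rel(Rtool(Ry,1),YC-.127*Ry[:,0]+[0,0,.04])
E
```

```text
shift m [-0.0163 -0.2176  0.1864] rot deg [-115.02   -2.75    4.84] -> row [-0.0204, -0.2719, 0.233, -1.917, -0.0458, 0.0806] min rows 10.8
t 7.325 q [ 0.317 -0.299 -0.477  0.266 -0.769  0.594] p [ 0.4935 -0.0609  0.3444] F [ 0.03 -0.47 -2.54] w 0.02974844140467192
```

Call:
play_rows(
  increments=[
    [0,-0.006,0.005,-0.04,0,0],
    [-0.001,-0.018,0.016,-0.12,0,0.005],
    [-0.002,-0.031,0.027,-0.21,-0.005,0.01],
    [-0.003,-0.044,0.038,-0.3,-0.005,0.015],
    [-0.004,-0.057,0.049,-0.39,-0.01,0.02],
    [-0.005,-0.07,0.06,-0.48,-0.01,0.02],
    [-0.006,-0.083,0.071,-0.57,-0.01,0.025],
    [-0.007,-0.096,0.082,-0.66,-0.015,0.025],
    [-0.008,-0.109,0.093,-0.75,-0.015,0.03],
    [-0.009,-0.122,0.104,-0.84,-0.02,0.035],
    [-0.01,-0.134,0.115,-0.92,-0.02,0.04],
    [-0.01,-0.14,0.12,-0.97,-0.02,0.04],
  ],
)

```text
time_s: 8.82
position: [0.4677, 0.0836, 0.3359]
tool_rot: [0.866, 0.094, -0.438, 0.221]
force: [-0.2, 1.2, -2.9]
grip_width: 0.0294
```

```bash
python3 - <<'E'
from plan import *
YC=np.array([.5196,.2117,.188]);Ry=C(-.1175,.9076)
rel(Rtool(Ry,1),YC-.127*Ry[:,0]+[0,0,.04])
p=capture("wrist");cv2.imwrite("pics/w5.png",p["color"][:,:,::-1])
E
```

```text
shift m [-0.0135 -0.1331 -0.0413] rot deg [-56.95  -1.47   2.23] -> row [-0.0169, -0.1664, -0.0517, -0.9492, -0.0244, 0.0372] min rows 5.3
t 8.925 q [ 0.815 -0.314 -0.613  0.612 -0.919  0.937] p [0.4677 0.0834 0.3358] F [ 0.03 -0.28 -1.96] w 0.02939441668716457
```

View pics/w5.png

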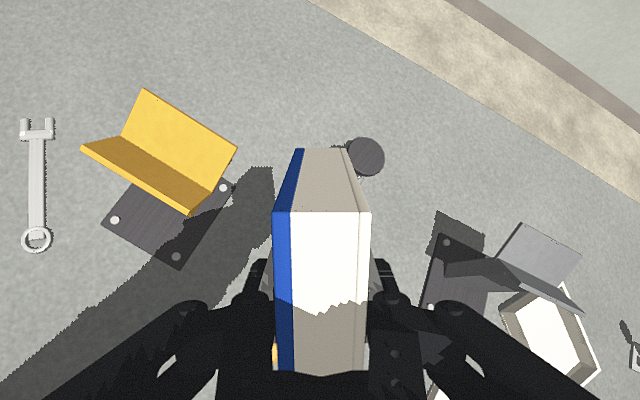

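```bash
cat > chk.py <<'E'
from plan import *
YC=np.array([.5196,.2117,.188]);Ry=C(-.1175,.9076)
w=.05
PY=np.array([[.055,w,.035],[.055,-w,.035],[.055,w,-.015],[.055,-w,-.015],[.001,w,-.015],[.001,-w,-.015]])
E
python3 - <<'E'
from chk import *
import pickle
s=telemetry.sense();p=capture("wrist");pickle.dump((s,p),open("w5.pkl","wb"))
u=proj(PY@Ry.T+YC,p,s);print(np.round(u,1))
im=p["color"][60:240,60:280,::-1];im=cv2.resize(im,None,fx=3.5,fy=3.3,interpolation=cv2.INTER_CUBIC)
for a,b in u: cv2.circle(im,(int((a-60+.5)*3.5),int((b-60+.5)*3.3)),3,(255,0,0),1)
cv2.imwrite("pics/w5z.png",im[:600,:800])
E
```

```text
[[140.2  86.5]
 [235.9 146.9]
 [118.7 133.7]
 [211.  190.6]
 [ 79.7 142.8]
 [188.6 209.4]]
```

View pics/w5z.png

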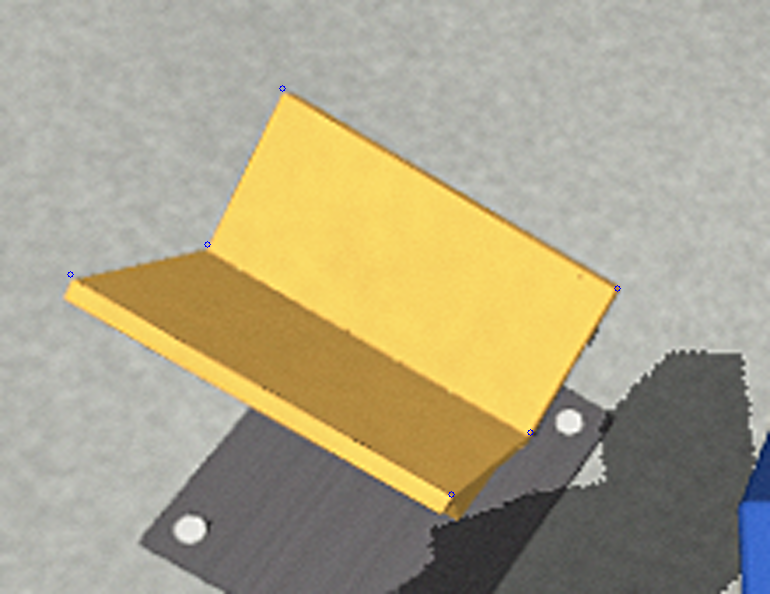

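```bash
cat > fit2.py <<'E'
from chk import *
from fit1 import px
from scipy.optimize import least_squares
import pickle
s,p=pickle.load(open("w5.pkl","rb"))
ty=np.array(px([(115,127),(462,157),(127,285),(463,315),(62,387),(415,427)],8,160,180))
sy=px([(130,38),(380,65)],6,410,155)
wy=np.array([(140.6,87.7),(235.8,147.7),(119.2,135),(210.9,191.9),(80.4,144.3),(188.1,209.8)])
top=capture("top");sc=capture("scene")
def f(q,kt=1,kw=1):
    R=C(q[3],.9076);P=PY@R.T+q[:3]
    return np.r_[kt*(proj(P,top)-ty).ravel(),kt*(proj(P[[5,4]],sc)-sy).ravel(),kw*(proj(P,p,s)-wy).ravel()]
for k in((1,1),(1,.01),(.01,1)):
    r=least_squares(f,[.52,.21,.188,-.11],args=k);print(k,np.round(r.x,4),np.degrees(r.x[3]),np.round(r.fun,1))
E
python3 fit2.py
```

```text
(1, 1) [ 0.5192  0.2116  0.1866 -0.1184] -6.783885540229191 [-0.2  0.7 -0.1  1.4  0.1 -0.5  0.6  0.2  0.1 -0.1  0.3 -0.5 -0.3  0.4
 -0.3  0.4 -0.2 -0.  -0.   0.2 -0.2 -0.4 -0.  -0.5 -0.3 -0.5  0.5  0.5]
(1, 0.01) [ 0.5196  0.2117  0.188  -0.1175] -6.732322968602722 [-0.5  0.5 -0.3  1.2 -0.1 -0.7  0.5 -0.1 -0.1 -0.3  0.2 -0.7 -0.2 -0.
 -0.2  0.  -0.  -0.   0.  -0.  -0.  -0.   0.  -0.  -0.  -0.   0.  -0. ]
(0.01, 1) [ 0.5194  0.2117  0.1858 -0.1183] -6.780576960720159 [-0.   0.  -0.   0.   0.  -0.   0.   0.   0.  -0.   0.  -0.  -0.   0.
 -0.   0.  -0.1  0.2 -0.2  0.3 -0.1 -0.2 -0.1 -0.5  0.  -0.3  0.4  0.4]
```

Call:
play_rows(
  increments=[
    [-0.001,-0.008,-0.003,-0.04,0,0.002],
    [-0.003,-0.024,-0.008,-0.12,-0.003,0.005],
    [-0.004,-0.04,-0.013,-0.21,-0.006,0.008],
    [-0.006,-0.056,-0.018,-0.3,-0.009,0.012],
    [-0.008,-0.072,-0.023,-0.39,-0.01,0.016],
    [-0.009,-0.088,-0.028,-0.48,-0.012,0.02],
    [-0.011,-0.104,-0.033,-0.57,-0.015,0.024],
    [-0.013,-0.12,-0.038,-0.66,-0.018,0.027],
    [-0.014,-0.136,-0.043,-0.75,-0.02,0.03],
    [-0.016,-0.15,-0.047,-0.84,-0.022,0.034],
    [-0.017,-0.161,-0.05,-0.91,-0.024,0.037],
    [-0.017,-0.166,-0.052,-0.95,-0.024,0.037],
    [-0.017,-0.166,-0.052,-0.95,-0.024,0.037],
  ],
)

```text
time_s: 10.95
position: [0.4423, 0.2207, 0.3285]
tool_rot: [0.653, 0.272, -0.347, 0.616]
force: [-0.9, -0.4, -1.9]
grip_width: 0.0289
```

```bash
python3 - <<'E'
from plan import *
YC=np.array([.5194,.2117,.188]);Ry=C(-.118,.9076)
rel(Rtool(Ry,1),YC-.127*Ry[:,0])
p=capture("wrist");cv2.imwrite("pics/w6.png",p["color"][:,:,::-1])
p=capture("scene");cv2.imwrite("pics/s6.png",p["color"][:,:,::-1])
E
```

```text
shift m [ 0.0315 -0.0255 -0.0006] rot deg [-0.04 -0.02 -0.01] -> row [0.0394, -0.0318, -0.0008, -0.0007, -0.0003, -0.0002] min rows 0.6
t 11.05 q [ 1.158 -0.177 -0.579  0.733 -1.078  1.535] p [0.4424 0.2202 0.3286] F [ 0.46 -0.54 -3.17] w 0.029113123302110428
```

View pics/w6.png

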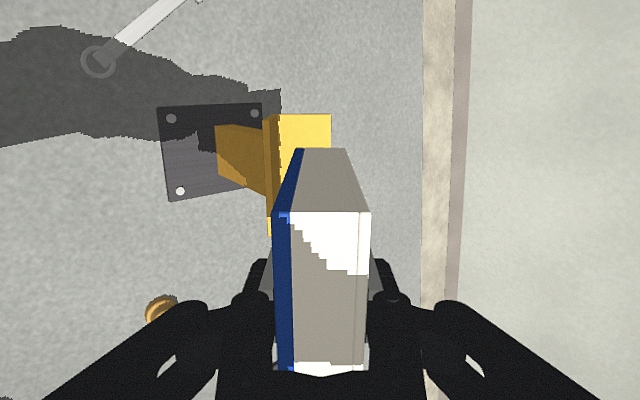

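View pics/s6.png

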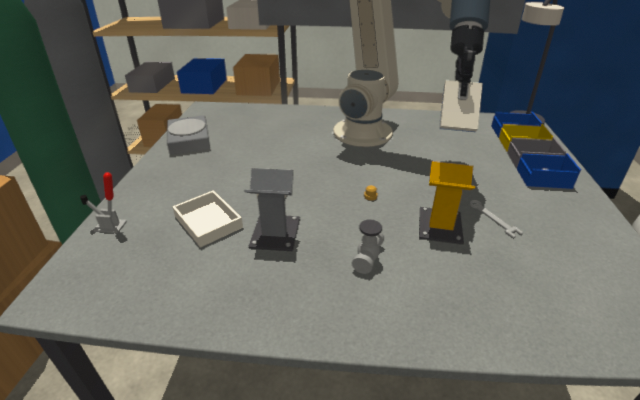

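```bash
python3 - <<'E'
from plan import *
s=telemetry.sense();p=capture("wrist")
R=Rn.from_quat(s["tool_rot"]).as_matrix()
a,b,h=.055,.042,.015
P=np.array([[-a,h,b],[-a,-h,b],[a,h,b],[a,-h,b]])+[.0276,0,0]
print(np.round(proj(P@R.T+s["position"],p,s),1))
cv2.imwrite("pics/w6z.png",cv2.resize(p["color"][130:230,250:400,::-1],None,fx=5,fy=5,interpolation=cv2.INTER_CUBIC))
YC=np.array([.5194,.2117,.188]);Ry=C(-.118,.9076)
rel(Rtool(Ry,1),YC-.0576*Ry[:,0]+.004*Ry[:,2])
E
```

```text
[[362.5 423. ]
 [281.3 423. ]
 [344.1 273.6]
 [298.4 273.5]]
shift m [ 0.1009 -0.0216 -0.0007] rot deg [-0.03 -0.02 -0.02] -> row [0.1261, -0.027, -0.0009, -0.0004, -0.0003, -0.0003] min rows 1.7
t 11.3 q [ 1.158 -0.177 -0.579  0.733 -1.078  1.536] p [0.4424 0.2201 0.3286] F [-0.77  0.27 -2.01] w 0.0297292901051553
```

View pics/w6z.png

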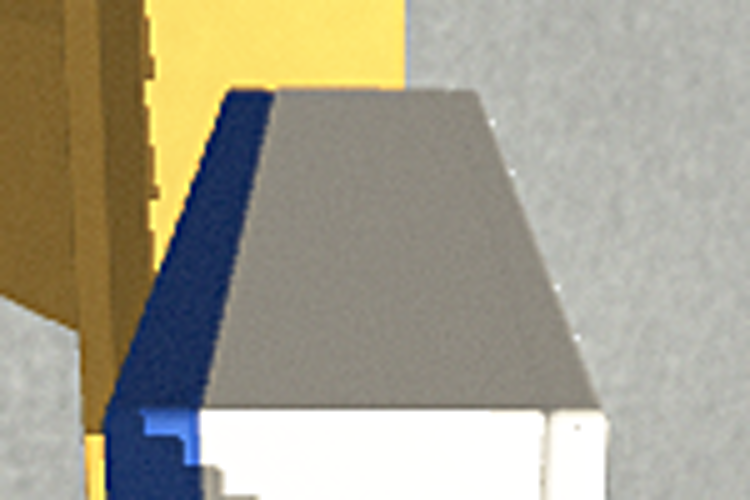

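```bash
python3 - <<'E'
from plan import *
from scipy.optimize import least_squares
s=telemetry.sense();p=capture("wrist")
R=Rn.from_quat(s["tool_rot"]).as_matrix()
a,b,h=.055,.042,.015
P=np.array([[-a,h,-b],[-a,-h,-b],[a,h,-b],[a,-h,-b]])
m=np.array([(371,212),(271.4,212),(345,148),(295.4,148)])
f=lambda q:(proj((P@Rn.from_rotvec([q[3],q[4],q[5]]).as_matrix().T+q[:3])@R.T+s["position"],p,s)-m).ravel()
print(f([.0276,0,0,0,0,0]).round(1))
r=least_squares(f,[.0276,0,0,0,0,0]);print(r.x.round(4),r.fun.round(2))
r=least_squares(lambda q:f([*q,0,0,0]),[.0276,0,0]);print(r.x.round(4),r.fun.round(2))
E
```

```text
[ 3.3 -2.9 -0.9 -3.   2.  -1.9  0.3 -1.9]
[ 0.0317 -0.0005  0.0021  0.0008  0.0048 -0.0033] [-0.08 -0.01  0.08  0.    0.34  0.02 -0.34 -0.  ]
[ 0.0309 -0.0004  0.002 ] [-0.   -0.26 -0.48 -0.28  0.88  0.54  0.08  0.53]
```

Call:
play_rows(
  increments=[
    [0.01,-0.006,0,0,0,0],
    [0.025,-0.014,0,0,0,0],
    [0.045,-0.022,-0.001,0,0,0],
    [0.065,-0.027,-0.001,0,0,0],
    [0.085,-0.027,-0.002,0,0,0],
    [0.105,-0.027,-0.002,0,0,0],
    [0.12,-0.027,-0.002,0,0,0],
    [0.126,-0.027,-0.002,0,0,0],
    [0.126,-0.027,-0.002,0,0,0],
  ],
)

```text
time_s: 12.58
position: [0.4874, 0.2164, 0.2355]
tool_rot: [0.653, 0.272, -0.347, 0.616]
force: [0.2, 0.3, -2.1]
grip_width: 0.0294
```

```bash
python3 - <<'E'
from plan import *
YC=np.array([.5194,.2117,.188]);Ry=C(-.118,.9076)
rel(Rtool(Ry,1),YC-.0276*Ry[:,0]+.001*Ry[:,1])
p=capture("wrist");cv2.imwrite("pics/w7.png",p["color"][:,:,::-1])
p=capture("scene");cv2.imwrite("pics/s7.png",cv2.resize(p["color"][100:260,380:520,::-1],None,fx=3.7,fy=3.7))
p=capture("top");cv2.imwrite("pics/t7.png",cv2.resize(p["color"][150:300,140:300,::-1],None,fx=4,fy=4))
E
```

```text
shift m [ 0.0304 -0.0041  0.0004] rot deg [-0.   -0.05 -0.04] -> row [0.038, -0.0052, 0.0005, -0.0001, -0.0008, -0.0006] min rows 0.5
t 12.675 q [ 0.978 -0.06  -0.751  0.908 -0.767  1.405] p [0.4873 0.2169 0.2363] F [ 0.98 -0.59 -1.63] w 0.02929171554506143
```

View pics/w7.png

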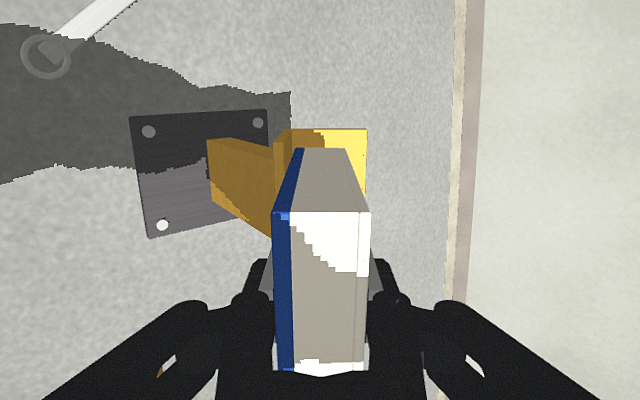

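View pics/s7.png

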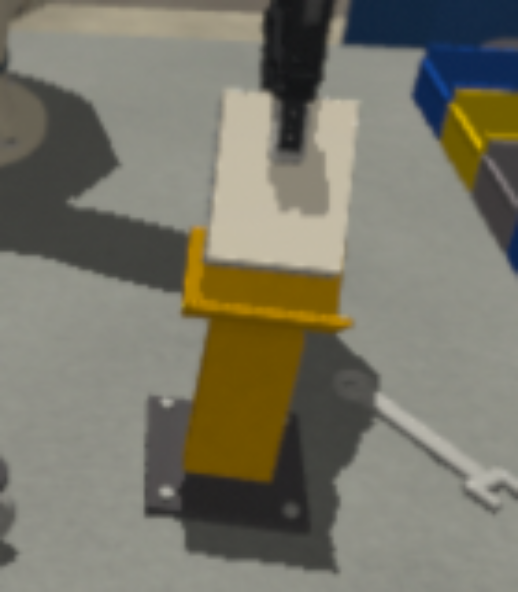

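View pics/t7.png

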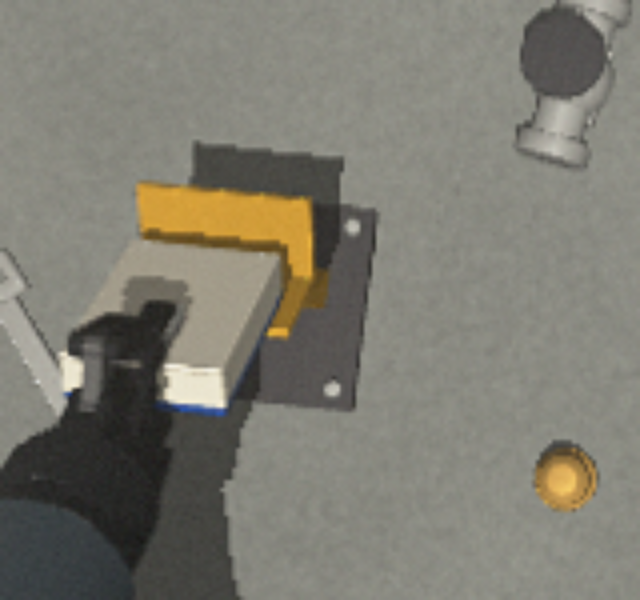

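```bash
python3 - <<'E'
from plan import *
from scipy.optimize import least_squares
s=telemetry.sense();R=Rn.from_quat(s["tool_rot"]).as_matrix();t0=np.array(s["position"])
sc=capture("scene");tp=capture("top")
cv2.imwrite("pics/s8.png",cv2.resize(sc["color"][115:185,420:490,::-1],None,fx=8,fy=8,interpolation=cv2.INTER_CUBIC))
cv2.imwrite("pics/t8.png",cv2.resize(tp["color"][190:260,150:225,::-1],None,fx=8,fy=8,interpolation=cv2.INTER_CUBIC))
a,b,h=.055,.042,.015
P=(np.array([[-a,h,b],[-a,h,-b],[a,h,b],[a,h,-b],[-a,-h,b],[-a,-h,-b]])+[.0276,0,.001])@R.T+t0
print(((proj(P,sc)-[420,115]+.5)*8-.5).round(0));print(((proj(P,tp)-[150,190]+.5)*8-.5).round(0))
E
```

```text
[[164.  71.]
 [453.  99.]
 [124. 435.]
 [415. 468.]
 [152.  94.]
 [432. 122.]]
[[366. 423.]
 [ 39. 389.]
 [484. 189.]
 [186. 159.]
 [373. 518.]
 [ 52. 484.]]
```

View pics/s8.png

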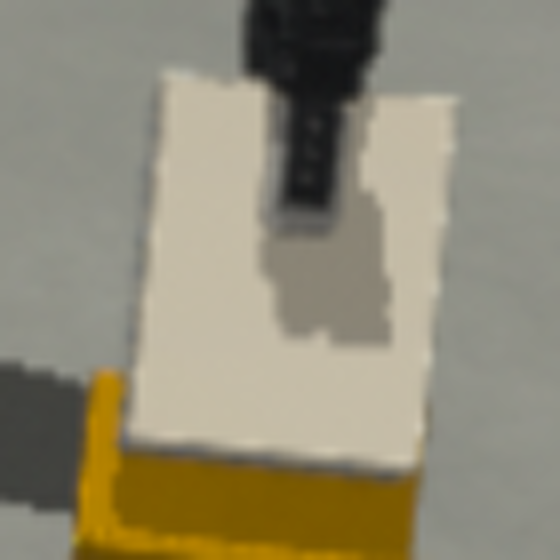

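View pics/t8.png

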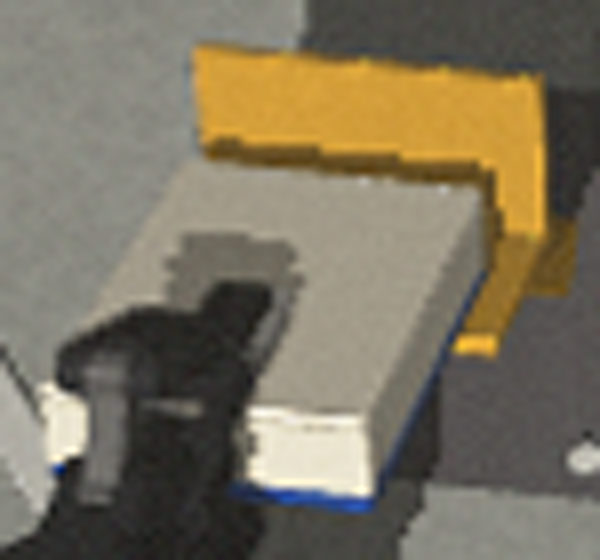

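Call:
play_rows(
  increments=[
    [0.008,-0.001,0,0,0,0],
    [0.018,-0.002,0,0,0,0],
    [0.026,-0.003,0,0,0,0],
    [0.03,-0.0035,0,0,0,0],
    [0.03,-0.0035,0,0,0,0],
  ],
)

```text
time_s: 13.65
position: [0.4999, 0.2149, 0.2148]
tool_rot: [0.653, 0.272, -0.347, 0.616]
force: [-0.9, -0.1, -2.2]
grip_width: 0.0295
```

```bash
cat > st.py <<'E'
from plan import *
YC=np.array([.5194,.2117,.188]);Ry=C(-.118,.9076)
rel(Rtool(Ry,1),YC-.0276*Ry[:,0]+.001*Ry[:,1])
s=telemetry.sense();print("Ftool",(Rn.from_quat(s["tool_rot"]).as_matrix().T@s["force"]).round(2),"M",np.round(s["wrist_torque"],2))
E
python3 st.py
```

```text
shift m [ 0.0061 -0.0012  0.0002] rot deg [ 0.   -0.02 -0.02] -> row [0.0076, -0.0014, 0.0002, 0.0, -0.0003, -0.0003] min rows 0.1
t 13.75 q [ 0.922 -0.024 -0.784  0.98  -0.693  1.358] p [0.4998 0.2152 0.2153] F [-0.56 -0.64 -1.72] w 0.029577753323943166
Ftool [ 1.06 -1.44  0.71] M [0.24 2.35 0.02]
```

Call:
play_rows(
  increments=[
    [0.0015,0,0,0,0,0],
    [0.003,0,0,0,0,0],
    [0.003,0,0,0,0,0],
  ],
)

```text
time_s: 14.12
position: [0.5012, 0.2149, 0.2132]
tool_rot: [0.653, 0.272, -0.347, 0.616]
force: [-0.1, -1.4, -1.2]
grip_width: 0.0295
```

```bash
python3 st.py
```

```text
shift m [ 0.0037 -0.001   0.0001] rot deg [ 0.01 -0.02 -0.01] -> row [0.0046, -0.0013, 0.0002, 0.0001, -0.0003, -0.0002] min rows 0.1
t 14.225 q [ 0.916 -0.02  -0.787  0.988 -0.686  1.353] p [0.5012 0.215  0.2133] F [-0.14 -0.08 -1.58] w 0.029038167360870847
Ftool [ 1.17 -1.08  0.1 ] M [ 0.32  2.31 -0.01]
```

Call:
play_rows(
  increments=[
    [0.001,0,0,0,0,0],
    [0.002,0,0,0,0,0],
    [0.002,0,0,0,0,0],
  ],
)

```text
time_s: 14.6
position: [0.5022, 0.2148, 0.212]
tool_rot: [0.653, 0.272, -0.347, 0.616]
force: [-0.2, 0.7, -1.5]
grip_width: 0.029
```

```bash
python3 st.py
```

```text
shift m [ 0.0021 -0.0011  0.0001] rot deg [ 0.01 -0.02 -0.01] -> row [0.0026, -0.0013, 0.0002, 0.0001, -0.0003, -0.0002] min rows 0.0
t 14.7 q [ 0.912 -0.017 -0.788  0.993 -0.681  1.35 ] p [0.5022 0.2149 0.212 ] F [ 0.4  -0.1  -2.72] w 0.02913064267777419
Ftool [ 2.39 -1.35  0.05] M [0.29 2.35 0.01]
```

Call:
play_rows(
  increments=[
    [0.001,0,0,0,0,0],
    [0.002,0,0,0,0,0],
    [0.002,0,0,0,0,0],
  ],
)

```text
time_s: 15.08
position: [0.5031, 0.215, 0.2112]
tool_rot: [0.653, 0.272, -0.346, 0.616]
force: [-6.1, 1.0, 3.0]
grip_width: 0.0297
```

```bash
python3 st.py
```

```text
shift m [ 0.0009 -0.0012  0.0003] rot deg [ 0.   -0.06 -0.04] -> row [0.0011, -0.0015, 0.0004, 0.0001, -0.001, -0.0007] min rows 0.0
t 15.175 q [ 0.908 -0.016 -0.79   0.998 -0.677  1.347] p [0.5031 0.215  0.2112] F [-7.19  0.55  2.76] w 0.029458189585612398
Ftool [-6.61 -3.97  0.29] M [ 0.08  3.67 -0.3 ]
```

Call:
play_rows(
  increments=[
    [0,-0.0008,0,0,0,0],
    [0,-0.0016,0,0,0,0],
    [0,-0.0016,0,0,0,0],
  ],
)

```text
time_s: 15.55
position: [0.5026, 0.2152, 0.2108]
tool_rot: [0.653, 0.272, -0.346, 0.616]
force: [-2.0, -0.8, 3.9]
grip_width: 0.0292
```

```bash
python3 st.py
```

```text
shift m [ 0.0009 -0.0005  0.0005] rot deg [-0.   -0.05 -0.08] -> row [0.0012, -0.0006, 0.0006, -0.0001, -0.0009, -0.0013] min rows 0.0
t 15.65 q [ 0.909 -0.016 -0.792  1.001 -0.677  1.343] p [0.5025 0.2152 0.2108] F [-2.31 -1.29  4.56] w 0.02925489512808818
Ftool [-4.91  1.13  1.54] M [-0.31  1.4  -0.32]
```

Call:
play_rows(
  increments=[
    [0,-0.0008,0,0,0,0],
    [0,-0.0016,0,0,0,0],
    [0,-0.0016,0,0,0,0],
  ],
)

```text
time_s: 16.02
position: [0.5022, 0.2153, 0.2106]
tool_rot: [0.653, 0.271, -0.346, 0.617]
force: [7.0, -1.4, 4.2]
grip_width: 0.0295
```

```bash
python3 st.py; python3 - <<'E'
from h import *
p=capture("wrist");cv2.imwrite("pics/w9.png",cv2.resize(p["color"][80:280,200:440,::-1],None,fx=3,fy=3,interpolation=cv2.INTER_CUBIC))
E
```

```text
shift m [ 0.001  -0.0002  0.0005] rot deg [ 0.01 -0.02 -0.16] -> row [0.0013, -0.0002, 0.0006, 0.0001, -0.0003, -0.0026] min rows 0.0
t 16.125 q [ 0.91  -0.016 -0.794  1.005 -0.677  1.339] p [0.5022 0.2152 0.2106] F [ 7.11 -1.41  4.12] w 0.02930916857043328
Ftool [1.22 8.23 0.57] M [-0.87 -1.33 -0.06]
```

View pics/w9.png

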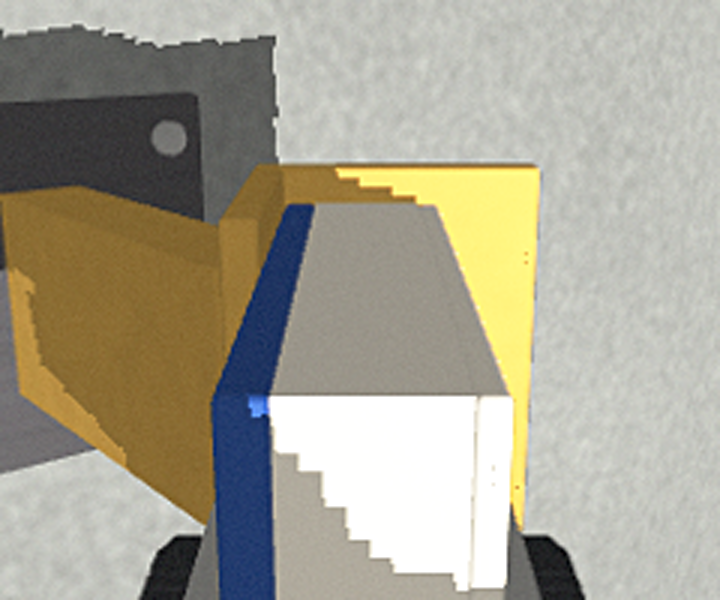

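Call:
play_rows(
  increments=[
    [0.001,0,0,0,0,0],
    [0.0018,-0.0003,0,0,0,0],
    [0.0018,-0.0003,0,0,0,0],
  ],
)

```text
time_s: 16.55
position: [0.5024, 0.2153, 0.2106]
tool_rot: [0.654, 0.271, -0.345, 0.617]
force: [-13.6, -2.2, 17.9]
grip_width: 0.0292
```

```bash
python3 st.py
```

```text
shift m [ 0.0009 -0.0003  0.0006] rot deg [-0.   -0.11 -0.24] -> row [0.0011, -0.0004, 0.0007, -0.0001, -0.0018, -0.004] min rows 0.0
t 16.65 q [ 0.908 -0.017 -0.796  1.01  -0.674  1.336] p [0.5024 0.2153 0.2106] F [-13.3   -2.69  17.89] w 0.02971000216130773
Ftool [-22.04   0.95   4.2 ] M [-1.72  2.16 -0.96]
```

Call:
play_rows(
  increments=[
    [-0.0008,0,0,0,0,0],
    [-0.0012,0,0,0,0,0],
    [-0.0012,0,0,0,0,0],
  ],
)

```text
time_s: 17.02
position: [0.5023, 0.2153, 0.2106]
tool_rot: [0.653, 0.271, -0.346, 0.617]
force: [1.9, -1.8, 6.8]
grip_width: 0.0294
```

```bash
python3 st.py
```

```text
shift m [ 0.0009 -0.0002  0.0006] rot deg [ 0.   -0.05 -0.19] -> row [0.0012, -0.0002, 0.0007, 0.0001, -0.0008, -0.0032] min rows 0.0
t 17.125 q [ 0.909 -0.016 -0.795  1.007 -0.676  1.337] p [0.5023 0.2153 0.2106] F [ 1.85 -2.44  7.75] w 0.029264488709433895
Ftool [-4.78  6.46  2.2 ] M [-1.07 -0.54 -0.3 ]
```

Call:
play_rows(
  increments=[
    [0,0,0,0,0,0],
    [0,0,0,0,0,0],
    [0,0,0,0,0,0],
    [0,0,0,0,0,0],
  ],
  grip=0.45,
  squeeze=20,
)

```text
time_s: 17.62
position: [0.5011, 0.215, 0.2083]
tool_rot: [0.653, 0.272, -0.347, 0.616]
force: [0.1, -0.1, -0.4]
grip_width: 0.047
```

```bash
python3 st.py; python3 - <<'E'
from h import *
p=capture("wrist");cv2.imwrite("pics/w10.png",p["color"][:,:,::-1])
p=capture("scene");cv2.imwrite("pics/s10.png",cv2.resize(p["color"][100:260,380:520,::-1],None,fx=3.7,fy=3.7))
E
```

```text
shift m [-0.0001  0.0019  0.0001] rot deg [ 0.02 -0.01  0.  ] -> row [-0.0001, 0.0024, 0.0001, 0.0003, -0.0002, 0.0001] min rows 0.0
t 17.725 q [ 0.91  -0.015 -0.797  1.005 -0.674  1.337] p [0.5012 0.215  0.2085] F [-0.4  -0.97  0.24] w 0.04737216820124262
Ftool [-0.37 -0.07  1.01] M [0.31 1.89 0.03]
```

View pics/w10.png

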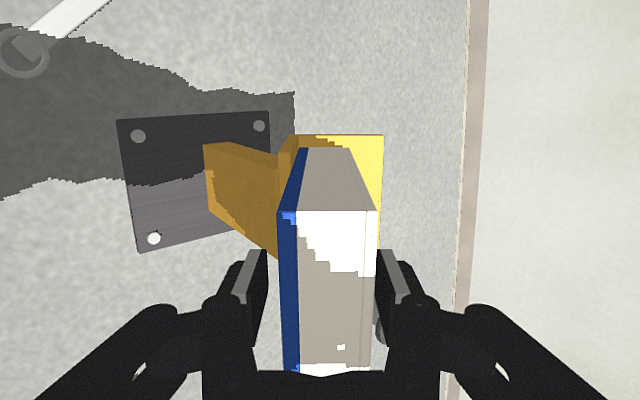

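View pics/s10.png

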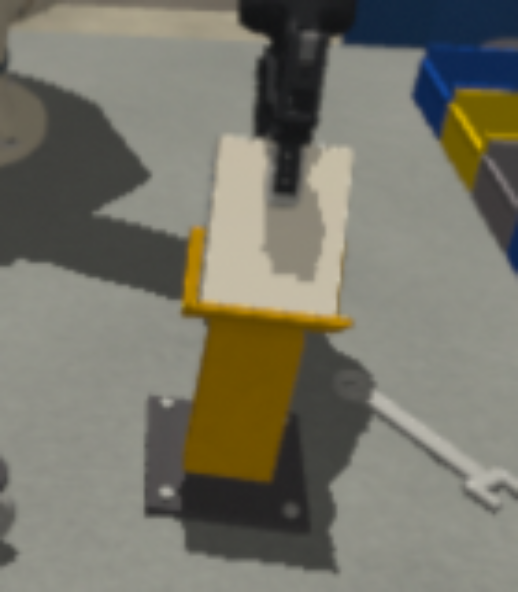

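Call:
play_rows(
  increments=[
    [0,0.001,0,0,0,0],
    [0,0.0024,0,0,0,0],
    [0,0.0024,0,0,0,0],
    [0,0.0024,0,0,0,0],
    [0,0.0024,0,0,0,0],
    [0,0.0024,0,0,0,0],
  ],
  grip=0,
)

```text
time_s: 18.58
position: [0.5028, 0.2148, 0.2098]
tool_rot: [0.653, 0.272, -0.347, 0.616]
force: [-0.5, 0.2, -0.2]
grip_width: 0.0852
```

Call:
play_rows(
  increments=[
    [-0.01,0,0,0,0,0],
    [-0.03,0,0,0,0,0],
    [-0.055,0,0,0,0,0],
    [-0.085,0,0,0,0,0],
    [-0.115,0,0,0,0,0],
    [-0.14,0,0,0,0,0],
    [-0.16,0,0,0,0,0],
    [-0.16,0,0,0,0,0],
  ],
)

```text
time_s: 19.58
position: [0.4241, 0.2249, 0.3119]
tool_rot: [0.653, 0.273, -0.346, 0.616]
force: [-1.0, 1.1, -0.8]
grip_width: 0.0854
```

```bash
python3 st.py; python3 - <<'E'
from chk import *
YC=np.array([.5194,.2117,.188]);Ry=C(-.118,.9076)
a,b,h=.055,.042,.015
s=telemetry.sense()
P=np.array([[-a,b,h],[-a,-b,h],[a,-b,h],[a,b,h],[-a,b,-h],[-a,-b,-h]])@Ry.T+YC
for n,(x,y,w,hh,f) in {"wrist":(200,90,240,200,3),"scene":(420,120,70,70,8),"top":(150,180,90,75,7)}.items():
    p=capture(n);im=cv2.resize(p["color"][y:y+hh,x:x+w,::-1],None,fx=f,fy=f,interpolation=cv2.INTER_CUBIC)
    for u in proj(P,p,s): cv2.circle(im,tuple(int(v) for v in (u-[x,y]+.5)*f),3,(0,0,255),1)
    cv2.imwrite(f"pics/{n}11.png",im)
    for th in("lid","valve"):
        print(n,th,[(round(o["p"],2),np.round(o["point"])) for o in outline_of(p,th)[:2]])
E
```

```text
shift m [0.1278 0.0003 0.0002] rot deg [ 0.03 -0.04  0.02] -> row [0.1598, 0.0004, 0.0002, 0.0004, -0.0006, 0.0004] min rows 2.0
t 19.675 q [ 1.211 -0.19  -0.637  0.745 -1.077  1.462] p [0.4243 0.2241 0.3103] F [ 0.79 -0.18 -0.28] w 0.08530855699744734
Ftool [0.72 0.46 0.08] M [ 0.18  1.83 -0.05]
wrist lid [(0.93, array([304., 192.]))]
wrist valve [(0.66, array([362., 256.]))]
scene lid []
scene valve [(0.97, array([368., 244.]))]
top lid [(0.63, array([180., 244.]))]
top valve [(0.85, array([281., 167.]))]
```

View pics/wrist11.png

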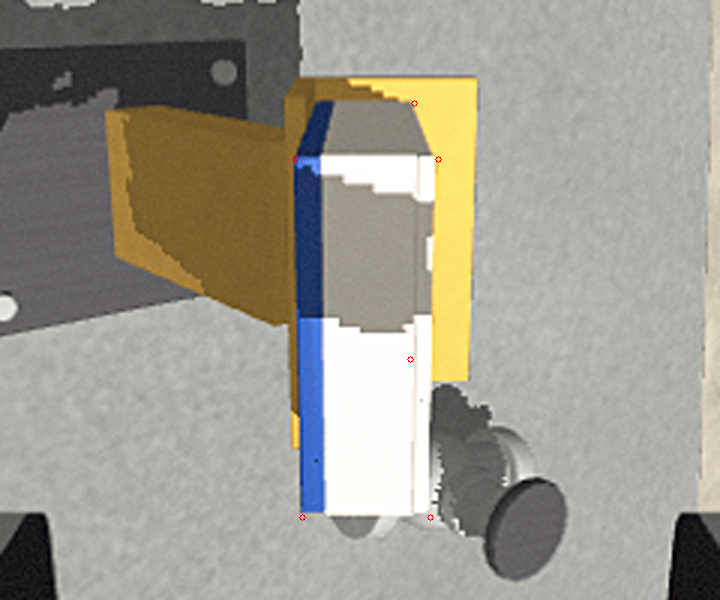

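View pics/scene11.png

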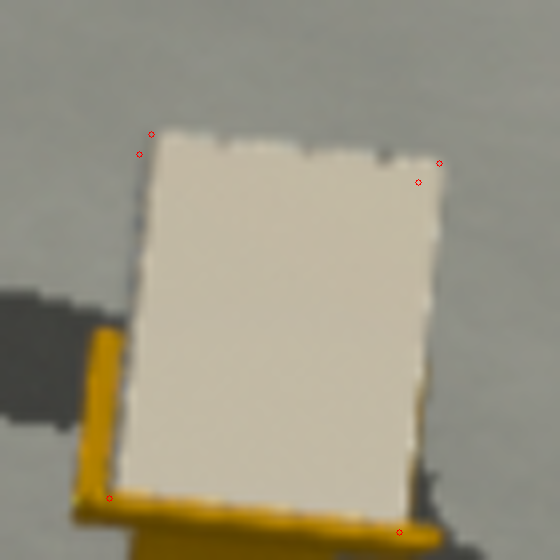

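View pics/top11.png

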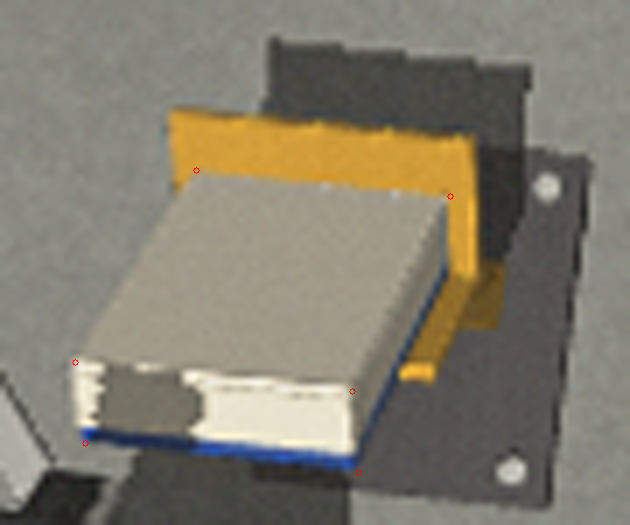

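```bash
python3 - <<'E'
from h import *
p=capture("scene");a=cv2.imread("pics/scene0.png")[210:285,340:400];b=p["color"][210:285,340:400,::-1]
cv2.imwrite("pics/v.png",cv2.resize(np.hstack([a,b]),None,fx=5,fy=5))
p=capture("wrist");cv2.imwrite("pics/w12.png",p["color"][:,:,::-1])
E
```

```text
(no output)
```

View pics/v.png

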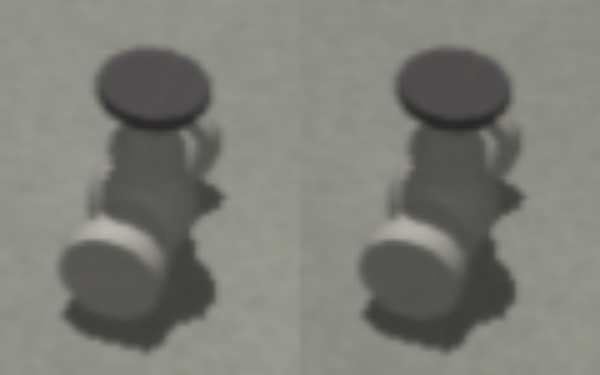

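The valve looks the same before and after. The case sits in the yellow rest with the lid closed underneath, and the gripper is clear of it.

```bash
python3 - <<'E'
from bench import ctrl,telemetry
print(ctrl.finish_job(),telemetry.sense()["time_s"])
E
```

```text
the job is handed in; nothing more can be done
the job is handed in; nothing more can be done
```

The case is in the yellow rest, leaning with its blue lid underneath, and I handed the job in at about 20 s. I pinched lid and case together at 60 N and lifted them off the grey rest along their slope. I turned them half over while carrying them across, then lowered the case until it touched the ledge and the backrest before letting go.

**Last checks:**
- **Seating:** the case matches the seat pose I had measured to about 1 mm in the scene, top and wrist pictures, and is possibly 1 mm off centre along the ledge.
- **Lid:** no gap shows between lid and case. The finger opening stayed at about 29.5 mm while I held them.
- **Valve:** it looks the same in the scene pictures from before and after.
- **Forces:** the highest reading was about 22 N, while pressing on the ledge. I only read forces between moves, so short peaks would not show.
- **Robot:** the gripper is open and about 13 cm clear of the case.

**What disagreed:**
- The wrist camera put the yellow seat about 2 mm lower than the scene and top cameras did. Feeling for contact settled this.
- The wrist camera also showed the case 2–3 mm off where I reckoned it sat in the grip. I corrected sideways by 1 mm.
- The network did not find the lid in the last scene picture, as expected with it underneath. It did find it in the top and wrist pictures.

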